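Set out the height-gauge setting masters in their seats

ROBOT

A 6-joint arm with a two-finger parallel gripper is mounted at the origin on the work surface. World frame = base frame: x ahead of the robot, y to its left, z up, the work surface at z = 0. Lengths are in mm, angles in rad, forces in N, time in s.
With the tool pointing down it reaches from about 375 to 825 mm from the base axis. Payload 5.5 kg.
Tool frame: the origin (TCP) lies midway between the tips of the shut fingers; the grasp point (between the pads) lies 19 mm behind it; z points along the fingers, y is the line along which they close (so a half turn about z gives the same grasp; the last joint's range is limited). The gripper opens to 85 mm and grips with 20 to 120 N. Pads are 22 mm wide; open, the fingers measure 114 mm over their backs; the gripper's body (76 mm by 85 mm) begins 54 mm behind the grasp point. The pads swing forward as they close: fully open they stand 13 mm farther back than shut.
Start: joints at [-1.247, 0.314, -0.047, 1.21, 0, 1.571], TCP at [190.899, -568.817, 231.299] pointing down, gripper open.
Joint ranges: [-2.67, 2.67], [-0.69, 1.73], [-1.03, 1.25], [-2.08, 2.16], [-1.42, 1.45], [-3.14, 3.14]. Speed limits (rad/s): [2.39, 2.39, 3.01, 3.14, 3.14, 3.14].

INTERFACE

Orientations are given as a unit quaternion [w, x, y, z].
In Python, from cell import status, vision, order, regions_of, place_of gives the robot as it stands.
- The arm moves only by the tool play_rows, never from a script. Its arguments are lists of equal length, an entry for each row: "jaw": the opening, from 0 (shut) to 1 (fully open); "travel": the shift along the tool's x, y, z in mm, a list of three; "roll": the turn about the tool's z in rad. In form: {"jaw": [jaw, ...], "travel": [[dx, dy, dz], ...], "roll": [roll, ...]}. A call has 1 to 20 rows; each row is the pose to reach, as a shift and turn from the pose commanded when the call began, along the tool's axes at that moment; what a row does not reach only later rows make up. A row lasts 1/12 s, in which the tool goes at most 41.7 mm and 7.16 degrees, less where a joint would pass 70% of its speed; a pose out of reach is approached as far as the arm can. A call with a gripper value outside its range is refused whole. The fingers move at their own pace and stop on an object; the grip force is fixed at half the most. Time passes only in rows, so rows that repeat a pose let the fingers close. It gives the time, the measured TCP pose, the force, the opening and the grip force at its end, in the units of the state.
- status.get_state(): the state, without advancing time (a new reading comes with each control period).
- vision.camera(name): name is "scene" or "side" or "wrist"; returns a dict with "color" (384x512x3 uint8, red, green, blue), "z_map" (384x512 float32, mm along the optical axis (not along the pixel's ray), 0 where there is no reading), "intrinsics" (3x3 intrinsics, pixels), "origin" and "attitude" of the camera in the world; the wrist camera has in their place "tool_from_camera" (4x4, takes a point from camera to tool coordinates, whose origin is the TCP and whose axes are the flange's). Camera axes: x right, y up, looking along -z (the intrinsics and any distortion apply to the point x, -y, -z); pixel columns grow to the right and rows downward; lengths in mm; the calibration is good to about 2 mm. A picture is of the moment at which its call begins: read the wrist's pose just before it.
- order.finish_job(): hands the job in; it is judged then, once.
Trained networks look in a picture, given as the dict that the camera call returned (one of the last four; its "shot" number tells which), for a name from the list of things; names that differ only in an ending like _2 or _b are one class to them, and where a whole thing is asked for, a point or a joint stands for the part that bears it (a point fixed in the world has none). Each returns a list of dicts, best first, with "score" (0 to 1); they miss things now and then, are a little off and sometimes report something else, mostly with a low value. They report only what shows in the picture. A call takes as long as a camera call. They do not tell look-alikes from the thing itself.
- regions_of(query, picture): "pixels" (384x512 bool, what is visible of it) and "box" ([left, top, right, bottom] as shares, 0 to 1, of the picture: columns of its width, rows of its height, round what is visible of it).
- place_of(query, picture): "location" ([column, row] as shares, 0 to 1, of the picture: columns of its width, rows of its height: a listed point, or the origin of a listed thing).
The state is a dict: "time": time; "joint_positions": joint angles; "joint_vel": joint speeds; "tau": joint torques, N m; "tool_pos": TCP position; "orientation": TCP orientation; "contact_force": force on the tool from outside, world axes, zero at the start; "torque": the same for the moment, N m; "gripper_width": opening from 0.0 (shut) to 1.0 (fully open); "grasp_force": force on a finger pad.
Only numpy, scipy, OpenCV 4.12 (cv2) and the standard library are available. Lean on these libraries where they do the work, as an engineer would, in place of code of your own. Each camera call takes 0.05 s, during which the arm holds its last target. There are 200 camera calls.

TASK

Before the height gauge is checked, stand each of the four ball-tipped steel setting masters upright in the black round seat that matches its size: the smallest master in the smallest seat, the next in the next, up to the largest in the largest. Set each one down on the seat's floor inside the rim, never dropping it, and leave the plain steel cylinder and the bearing ring where they are.

Things in the scene. Friction and masses are not known exactly. Their poses are not given: they have to be found in the camera images.
- master_a_mid (a point): The smallest setting master: bare steel, standing upright; a plain round barrel 26 mm in diameter and 36 mm tall, on it a thin shoulder and a neck 12 mm thick with a 12 mm ball at the tip, 56 mm tall in all. This point lies on its axis half-way up, 28 mm above its underside, inside the barrel, where it can be gripped from any side. z is up along its axis; loose, about 0.14 kg.
- master_b_mid (a point): The second smallest setting master: bare steel, standing upright; a plain round barrel 36 mm in diameter and 46 mm tall, on it a thin shoulder and a neck 16 mm thick with a 12 mm ball at the tip, 66 mm tall in all. This point lies on its axis half-way up, 33 mm above its underside, inside the barrel, where it can be gripped from any side. z is up along its axis; loose, about 0.28 kg.
- master_c_mid (a point): The second largest setting master: bare steel, standing upright; a plain round barrel 46 mm in diameter and 56 mm tall, on it a thin shoulder and a neck 21 mm thick with a 12 mm ball at the tip, 76 mm tall in all. This point lies on its axis half-way up, 38 mm above its underside, inside the barrel, where it can be gripped from any side. z is up along its axis; loose, about 0.45 kg.
- master_d_mid (a point): The largest setting master: bare steel, standing upright; a plain round barrel 56 mm in diameter and 66 mm tall, on it a thin shoulder and a neck 25 mm thick with a 12 mm ball at the tip, 86 mm tall in all. This point lies on its axis half-way up, 43 mm above its underside, inside the barrel, where it can be gripped from any side. z is up along its axis; loose, about 0.65 kg.
- seat_a: The smallest seat: a black plastic round open dish with a grey felt floor, fixed to the table, 54 mm outside diameter, 46 mm inside, 10 mm high, floor 4 mm thick, wall 4 mm. Origin at the centre of its underside, on the table top; z up. It belongs to the 26 mm master.
- seat_b: The second smallest seat: a black plastic round open dish with a grey felt floor, fixed to the table, 64 mm outside diameter, 56 mm inside, 10 mm high, floor 4 mm thick, wall 4 mm. Origin at the centre of its underside, on the table top; z up. It belongs to the 36 mm master.
- seat_c: The second largest seat: a black plastic round open dish with a grey felt floor, fixed to the table, 74 mm outside diameter, 66 mm inside, 10 mm high, floor 4 mm thick, wall 4 mm. Origin at the centre of its underside, on the table top; z up. It belongs to the 46 mm master.
- seat_d: The largest seat: a black plastic round open dish with a grey felt floor, fixed to the table, 84 mm outside diameter, 76 mm inside, 10 mm high, floor 4 mm thick, wall 4 mm. Origin at the centre of its underside, on the table top; z up. It belongs to the 56 mm master.
- race_mid (a point): Not a master: a bare steel bearing ring lying flat, 62 mm outside, 44 mm bore, 22 mm high; the point is at its centre, half-way up. Loose; leave it where it is.
- blank_mid (a point): Not a master: a plain bare steel cylinder standing upright, 40 mm in diameter, 60 mm tall, flat top without neck or ball; the point is on its axis half-way up. Loose; leave it where it is.
Mind the look-alikes: they are no part of the job. What is shaped like the seat_d but green, turquoise or yellow is not meant.

How it is judged (in metres and radians):
At the end, for the whole second after the job is handed in: Each of the four masters stands upright (within 0.06 rad) and at rest on the floor of its own seat (underside 1 to 7 mm above the table top, the floor being at 4 mm), its axis within 12 mm of the seat's centre (horizontal distance between master_a_mid and seat_a below 0.012 m and z of master_a_mid in the frame of seat_a between 0.029 and 0.035 m and angle between each of master_a_mid, master_b_mid, master_c_mid, master_d_mid's own z axis and vertical below 0.06 rad and linear speed of each of master_a, master_b, master_c, master_d below 0.02 m/s and angular speed of each of master_a, master_b, master_c, master_d below 0.2 rad/s and horizontal distance between master_b_mid and seat_b below 0.012 m and z of master_b_mid in the frame of seat_b between 0.034 and 0.04 m and horizontal distance between master_c_mid and seat_c below 0.012 m and z of master_c_mid in the frame of seat_c between 0.039 and 0.045 m and horizontal distance between master_d_mid and seat_d below 0.012 m and z of master_d_mid in the frame of seat_d between 0.044 and 0.05 m); the robot touches nothing.
It fails at once if the smallest master is let go in the air (25 mm or more above the table) instead of being set down (height (world z) of master_a_mid above 0.053 m and contact force between the fingers and master_a below 0.05 N).
It fails at once if the second smallest master is let go in the air (25 mm or more above the table) instead of being set down (height (world z) of master_b_mid above 0.058 m and contact force between the fingers and master_b below 0.05 N).
It fails at once if the second largest master is let go in the air (25 mm or more above the table) instead of being set down (height (world z) of master_c_mid above 0.063 m and contact force between the fingers and master_c below 0.05 N).
It fails at once if the largest master is let go in the air (25 mm or more above the table) instead of being set down (height (world z) of master_d_mid above 0.068 m and contact force between the fingers and master_d below 0.05 N).
It fails at once if the bearing ring or the plain cylinder is moved more than 20 mm from its place (distance of any of race_mid, blank_mid from where it was at the start of the episode above 0.02 m).
It also fails if it takes over 115 s, if anything falls off the work surface, if the arm or the gripper's body presses on something with over 40 N, if the wrist force passes 120 N, or if a joint passes its speed limit or range.

## Working session

There is one attempt and no reset: what is moved stays moved. The work goes in short steps, Python scripts to look and compute and a tool call to move; the robot and the scene stay as the last step left them, time stands still between calls to the robot, and variables do not carry over. Pictures are saved under pics/ and viewed, at most 14 in all, crops included, and the job is handed in when it is done.

Besides the shell and the picture viewer there is one more tool, called after "Emit:" in YAML: its name, and indented under it one key for each argument. play_rows: Moves the arm, as the interface text tells. Its arguments: {"type":"object","properties":{"jaw":{"type":"array","items":{"type":"number"}},"travel":{"type":"array","items":{"type":"array","items":{"type":"number"}}},"roll":{"type":"array","items":{"type":"number"}}},"required":["jaw","travel","roll"]}

```bash
ls; mkdir -p pics
cat > h.py <<'E'
import numpy as np, cv2
from cell import status, vision, order, regions_of, place_of
from scipy.spatial.transform import Rotation as R
def rot(q): q=np.array(q,float); return R.from_quat([q[1],q[2],q[3],q[0]]).as_matrix()
def pose(p):
    a=np.array(p['attitude'],float)
    return (a if a.shape==(3,3) else rot(a)), np.array(p['origin'],float)
def cloud(p,Rw=None,t=None):
    if Rw is None: Rw,t=pose(p)
    K=np.array(p['intrinsics']); z=p['z_map']; v,u=np.mgrid[:z.shape[0],:z.shape[1]]
    c=np.stack([(u-K[0,2])/K[0,0]*z,-(v-K[1,2])/K[1,1]*z,-z],-1)
    w=c@Rw.T+t; w[z<=0]=np.nan
    return w
def save(n,im): cv2.imwrite('pics/'+n+'.png',cv2.cvtColor(im,cv2.COLOR_RGB2BGR))
E
python3 - <<'E'
from h import *
s=status.get_state(); print({k:s[k] for k in('time','tool_pos','orientation','gripper_width')})
for n in('scene','side'):
    p=vision.camera(n); save(n,p['color']); print(n,[k for k in p],p['origin'],p['attitude'],p['intrinsics'])
    w=cloud(p); np.savez('/tmp/'+n,w=w,c=p['color'])
    print(np.nanpercentile(w[...,2],[1,10,50,90,99]))
    for q in['master_a_mid','seat_a','race_mid','blank_mid']:
        for d in regions_of(q,p)[:12]:
            m=d['pixels']; print(q,round(d['score'],2),np.round(np.array(d['box'])*[512,384,512,384]).astype(int),np.round(np.nanmedian(w[m],0)),np.round(np.nanpercentile(w[m],[2,98],axis=0)).tolist())
E
```

```text
pics
{'time': 0.0, 'tool_pos': array([ 190.71574166, -568.29718166,  230.43721658]), 'orientation': array([-8.28328722e-04,  9.86926076e-01,  1.61171380e-01, -1.43141646e-04]), 'gripper_width': 1.000657449805547}
scene ['color', 'z_map', 'intrinsics', 'origin', 'attitude', 'shot'] [1144.32964153 -460.50212806  663.71404619] [0.81350262 0.39602783 0.18690777 0.38267601] [[425.88966329   0.         258.01540826]
 [  0.         425.88966329 196.38597605]
 [  0.           0.           1.        ]]
[-751.40270101 -349.35831775    1.94559644   75.32403247  362.75209649]
master_a_mid 0.85 [ 89 277 108 298] [ 547. -355.   34.] [[537.0, -365.0, 6.0], [551.0, -343.0, 56.0]]
master_a_mid 0.26 [333 174 356 193] [594. 279.   7.] [[563.0, 249.0, 1.0], [624.0, 310.0, 13.0]]
seat_a 0.8 [300 136 329 154] [419. 363.   7.] [[380.0, 321.0, 4.0], [458.0, 400.0, 13.0]]
seat_a 0.77 [298 196 330 224] [623. 142.   6.] [[584.0, 103.0, 2.0], [662.0, 182.0, 13.0]]
seat_a 0.73 [375 178 413 199] [696. 361.   6.] [[657.0, 319.0, 1.0], [735.0, 403.0, 12.0]]
seat_a 0.72 [335 174 358 192] [591. 279.   7.] [[564.0, 24
[... 1267 characters left out ...]
0.   5.] [[563.0, 251.0, 2.0], [621.0, 311.0, 11.0]]
seat_a 0.83 [210 307 251 342] [417. 361.   5.] [[378.0, 323.0, 2.0], [454.0, 401.0, 11.0]]
seat_a 0.79 [253 251 276 273] [435. 140.   6.] [[409.0, 115.0, 2.0], [459.0, 165.0, 12.0]]
seat_a 0.72 [101 271 138 297] [696. 360.   5.] [[655.0, 319.0, 0.0], [734.0, 399.0, 11.0]]
seat_a 0.63 [121 234 159 259] [736. 233.   5.] [[696.0, 194.0, 2.0], [773.0, 273.0, 12.0]]
seat_a 0.62 [178 231 211 254] [623. 145.   5.] [[583.0, 105.0, 1.0], [662.0, 185.0, 12.0]]
race_mid 0.78 [221 191 244 210] [618. -50.  15.] [[588.0, -93.0, -1.0], [645.0, -22.0, 24.0]]
blank_mid 0.68 [325 164 339 185] [ 392. -285.   40.] [[376.0, -311.0, 4.0], [413.0, -276.0, 62.0]]
```

Run:
```python
import cv2
im=cv2.imread('pics/scene.png'); cv2.imwrite('pics/s2.png',cv2.resize(im[100:384,30:430],None,fx=2,fy=2,interpolation=cv2.INTER_CUBIC))
```

```text
(no output)
```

View pics/s2.png

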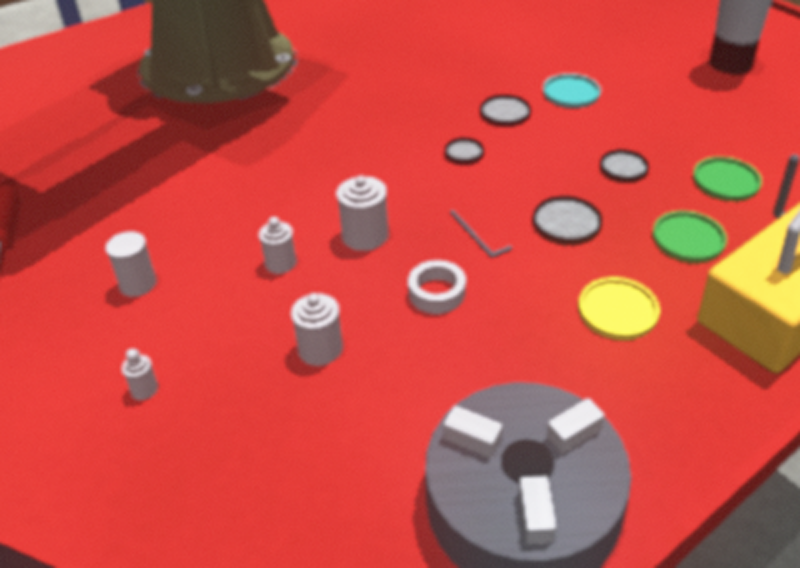

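View pics/side.png

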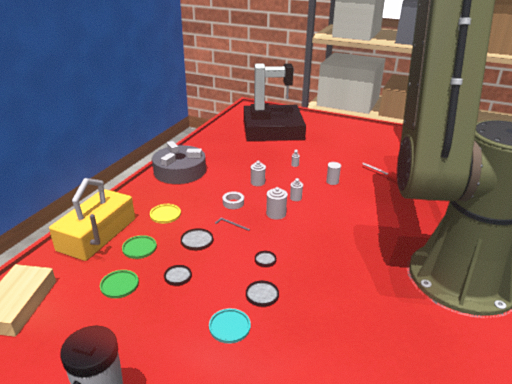

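The scene picture shows four black-rimmed seats with grey felt: small at (262,175), mid at (342,183), larger at (282,155), and largest at (313,209). The coloured dishes are cyan at (316,145), green at (394,189) and (375,218), and yellow at (340,253); none of these is meant. The ball-tipped masters are at (98,287), (168,222), (188,264) and (211,206). The flat-topped blank is at (96,232) and the ring at (248,243). Next I fit circles to the clouds.

```bash
cat > fit.py <<'E'
from h import *
from scipy.optimize import least_squares
def barrel(P,c0,r,h):
    # P Nx3; fit axis from side-surface points at known radius
    P=P[np.isfinite(P).all(1)]
    d=np.hypot(*(P[:,:2]-c0).T); S=P[(d<r+12)&(P[:,2]>12)&(P[:,2]<h-22-4)]
    f=least_squares(lambda c:np.hypot(*(S[:,:2]-c).T)-r,c0,loss='soft_l1',f_scale=1.5)
    return f.x,len(S),np.median(abs(f.fun))
E
python3 - <<'E'
from fit import *
W={n:np.load('/tmp/'+n+'.npz')['w'] for n in('scene','side')}
px={'a':(98,287),'b':(168,222),'c':(188,264),'d':(211,206)}
sz={'a':(13,56),'b':(18,66),'c':(23,76),'d':(28,86)}
for k in px:
    r,h=sz[k];u,v=px[k]
    c0=np.nanmedian(W['scene'][v-3:v+4,u-3:u+4].reshape(-1,3),0)[:2]
    out=[]
    for n in W:
        P=W[n].reshape(-1,3); P=P[np.isfinite(P).all(1)]
        for _ in range(2): x,N,e=barrel(P,c0,r,h); 
        near=P[np.hypot(*(P[:,:2]-x).T)<r+5]; out.append(x)
        # top-part centre (neck/ball)
        t=near[near[:,2]>h-16]
        print(k,n,x.round(1),N,e.round(2),'zmax',np.percentile(near[:,2],99).round(),'neck',np.median(t[:,:2],0).round(1),len(t))
    A=np.concatenate([w.reshape(-1,3) for w in W.values()]); print('  both',barrel(A,np.mean(out,0),r,h))
E
```

```text
a scene [ 537.4 -353.3] 93 0.42 zmax 57.0 neck [ 542.1 -354.1] 88
a side [ 540.2 -354.8] 37 0.85 zmax 55.0 neck [ 538.8 -350.2] 23
  both (array([ 537.70475894, -353.50504362]), 131, np.float64(0.6761064890691166))
b scene [ 463.9 -158. ] 148 0.65 zmax 67.0 neck [ 469.3 -160.5] 91
b side [ 467.7 -160.3] 54 1.1 zmax 66.0 neck [ 464.2 -154.7] 44
  both (array([ 464.28765537, -158.55075374]), 245, np.float64(0.9485982351236224))
c scene [ 602.  -192.8] 305 0.5 zmax 76.0 neck [ 607.  -196.1] 179
c side [ 605.2 -195.4] 50 1.14 zmax 75.0 neck [ 601.8 -187.2] 58
  both (array([ 602.35050794, -193.18733336]), 469, np.float64(0.9013744758610187))
d scene [527.3 -81.8] 382 5.71 zmax 71.0 neck [502.3 -67.9] 15
d side [487.5 -58.3] 41 0.55 zmax 84.0 neck [485.6 -50.8] 95
  both (array([485.24372835, -56.11781297]), 444, np.float64(0.7303572804239309))
```

Run:
```python
import numpy as np
w=np.load('/tmp/side.npz')['w']
for n,(a,b,c,d) in {'gauge':(60,140,240,305),'chuck':(145,180,150,207)}.items():
    P=w[a:b,c:d].reshape(-1,3); P=P[(P[:,2]>15)]; print(n,np.nanpercentile(P,[2,50,98],axis=0).round())
```

```text
gauge [[ 591. -708.   18.]
 [ 716. -552.   62.]
 [ 836. -458.  250.]]
chuck [[ 778. -218.   17.]
 [ 842. -117.   55.]
 [ 932.  -65.   79.]]
```

Emit:
play_rows:
  jaw: [1, 1, 1, 1, 1, 1, 1, 1, 1, 1, 1, 1, 1, 1, 1, 1]
  travel:
    - [397, -93, 70]
    - [397, -93, 70]
    - [397, -93, 70]
    - [397, -93, 70]
    - [397, -93, 70]
    - [397, -93, 70]
    - [397, -93, 70]
    - [397, -93, 70]
    - [397, -93, 70]
    - [397, -93, 70]
    - [397, -93, 70]
    - [397, -93, 70]
    - [397, -93, 70]
    - [397, -93, 70]
    - [397, -93, 70]
    - [397, -93, 70]
  roll: [-1.247, -1.247, -1.247, -1.247, -1.247, -1.247, -1.247, -1.247, -1.247, -1.247, -1.247, -1.247, -1.247, -1.247, -1.247, -1.247]

```text
time: 1.83
tool_pos: [536.8, -355.4, 161.8]
orientation: [0.0, 0.708, 0.706, 0.0]
contact_force: [0.3, 0.7, 1.0]
gripper_width: 1.002
grasp_force: 0.0
```

```bash
cat > wr.py <<'E'
from fit import *
def wrist(name=None):
    s=status.get_state(); p=vision.camera('wrist'); T=np.array(p['tool_from_camera'],float)
    Rt=rot(s['orientation']); w=cloud(p,Rt@T[:3,:3],Rt@T[:3,3]+np.array(s['tool_pos']))
    if name: save(name,p['color'])
    return s,p,w
def top(w,c0,r,h):
    # centroid of the shoulder/top: circle edge of points at z>h-30
    P=w.reshape(-1,3); P=P[np.isfinite(P).all(1)]; m=(np.hypot(*(P[:,:2]-c0).T)<r+8)&(P[:,2]>h-24)&(P[:,2]<h+6); q=P[m]
    return cv2.minEnclosingCircle(q[:,:2].astype(np.float32)),len(q),np.percentile(q[:,2],98)
E
python3 - <<'E'
from wr import *
s,p,w=wrist('w1'); print(s['tool_pos'],s['orientation'],s['joint_positions'],s['time'])
for d in regions_of('master_a_mid',p)[:3]: print(d['score'],np.nanmedian(w[d['pixels']],0),(np.array(d['box'])*[512,384,512,384]).round())
print(top(w,[538,-354],13,56))
E
```

```text
[ 536.83442995 -355.3553859   161.77097679] [2.62532521e-04 7.07875596e-01 7.06337080e-01 9.83575036e-06] [-5.84683115e-01  4.27836132e-01 -4.33253237e-02  1.09911652e+00
 -8.59696370e-05  9.88288980e-01] 1.8333
0.93 [ 537.81240921 -350.66042502   36.21556585] [249. 167. 275. 196.]
(((537.73828125, -355.61669921875), 12.85201644897461), 578, np.float64(55.37817983406025))
```

View pics/w1.png

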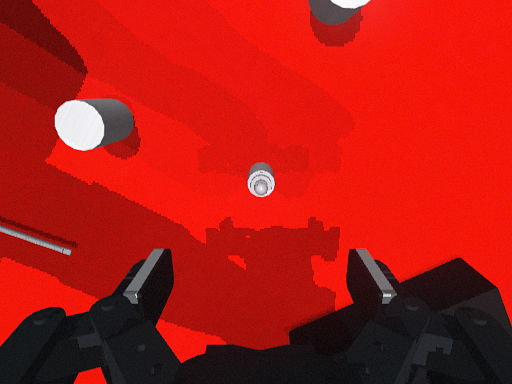

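The crop shows the ball-tipped smallest master at (261,180) between the fingers, with the flat blank off at (85,125). The fitted radius is 12.9 mm and the top 55 mm, which match master a.

Emit:
play_rows:
  jaw: [1, 1, 1, 1, 1, 1, 0.2, 0.2, 0.2, 0.2, 0.2, 0.2, 0.2, 0.2]
  travel:
    - [0, 1, 40]
    - [0, 1, 80]
    - [0, 1, 115]
    - [0, 1, 140]
    - [0, 1, 152]
    - [0, 1, 152]
    - [0, 1, 152]
    - [0, 1, 152]
    - [0, 1, 152]
    - [0, 1, 152]
    - [0, 1, 152]
    - [0, 1, 152]
    - [0, 1, 152]
    - [0, 1, 152]
  roll: [0, 0, 0, 0, 0, 0, 0, 0, 0, 0, 0, 0, 0, 0]

```text
time: 3.1
tool_pos: [539.6, -355.0, 11.0]
orientation: [0.001, 0.707, 0.707, 0.0]
contact_force: [-1.8, 1.0, 5.4]
gripper_width: 0.282
grasp_force: 58.5
```

Emit:
play_rows:
  jaw: [0.2, 0.2, 0.2, 0.2, 0.2, 0.2, 0.2, 0.2, 0.2, 0.2, 0.2, 0.2, 0.2, 0.2, 0.2, 0.2, 0.2, 0.2, 0.2, 0.2]
  travel:
    - [0, 0, -20]
    - [0, 0, -50]
    - [0, 0, -90]
    - [0, 0, -130]
    - [35, -7, -130]
    - [75, -16, -130]
    - [115, -24, -130]
    - [155, -33, -130]
    - [195, -41, -130]
    - [235, -50, -130]
    - [275, -58, -130]
    - [315, -67, -130]
    - [355, -75, -130]
    - [395, -84, -130]
    - [435, -92, -130]
    - [470, -100, -130]
    - [494, -105, -130]
    - [494, -105, -130]
    - [494, -105, -130]
    - [494, -105, -130]
  roll: [0, 0, 0, 0, 0, 0, 0, 0, 0, 0, 0, 0, 0, 0, 0, 0, 0, 0, 0, 0]

```text
time: 4.77
tool_pos: [433.7, 139.4, 139.5]
orientation: [0.0, 0.707, 0.707, -0.0]
contact_force: [0.1, 0.0, -1.0]
gripper_width: 0.28
grasp_force: 59.1
```

```bash
cat >> wr.py <<'E'
def seat(w,p,c0,Ro):
    # dark rim pixels on the table near c0 -> outer circle
    g=p['color'].max(2)<90; P=w.reshape(-1,3)[g.ravel()]; P=P[np.isfinite(P).all(1)]
    d=np.hypot(*(P[:,:2]-c0).T); S=P[(abs(d-Ro+2)<10)&(P[:,2]<16)&(P[:,2]>-4)]
    f=least_squares(lambda c:np.hypot(*(S[:,:2]-c[:2]).T)-c[2],[*c0,Ro-2],loss='soft_l1',f_scale=1.5)
    return f.x.round(1),len(S)
def master(w,r,h,lift,c0):
    return top(w-np.array([0,0,lift]),c0,r,h)
E
python3 - <<'E'
from wr import *
s,p,w=wrist('w2'); print(s['tool_pos'],s['orientation'],s['joint_positions'],s['time'],s['gripper_width'],s['grasp_force'])
print('seats a,c,d,b',*[seat(w,p,c,r) for c,r in [((434.5,139.5),27),((395,250),37),((623,143.5),42),((593,279.5),32)]])
print(master(w,13,56,s['tool_pos'][2]-11,s['tool_pos'][:2]))
W=np.load('/tmp/scene.npz')
for c,r in [((434.5,139.5),27),((395,250),37),((623,143.5),42),((593,279.5),32)]:
  print([seat(np.load(f'/tmp/{n}.npz')['w'],{'color':np.load(f'/tmp/{n}.npz')['c']},c,r) for n in('scene','side')])
E
```

```text
[433.66646652 139.40747494 139.50177302] [ 2.77761486e-04  7.06936055e-01  7.07277411e-01 -2.06913152e-05] [ 3.11401701e-01  1.05256990e-01 -5.25955942e-01  9.39366525e-01
 -5.13113845e-04  1.88171522e+00] 4.7667 0.2803014462018005 59.131606221199036
seats a,c,d,b (array([432.8, 139.3,  24.3]), 858) (array([393.2, 247.9,  34.1]), 1708) (array([619.6, 142.8,  39.6]), 1818) (array([589.4, 277.7,  29.7]), 1275)
(((433.6803894042969, 142.08718872070312), 20.306406021118164), 4619, np.float64(59.98076886640918))
[(array([434.3, 138.9,  25.6]), 10), (array([433.9, 140.9,  24.7]), 84)]
[(array([397. , 246.4,  31.8]), 11), (array([393.9, 250.5,  34.7]), 179)]
[(array([623. , 143.9,  40.9]), 32), (array([621.8, 144.4,  39.7]), 114)]
[(array([594.9, 276.7,  27.7]), 23), (array([591.8, 279.9,  29.8]), 122)]
```

View pics/w2.png

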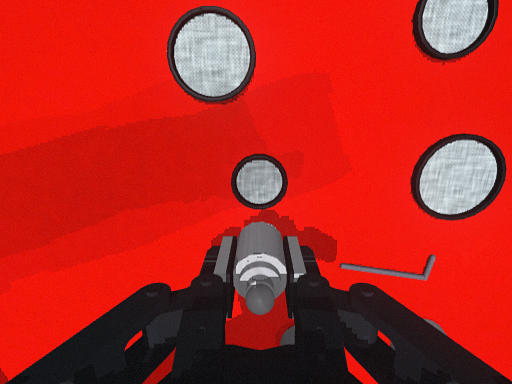

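The held master stands upright in the fingers at (260,265). The smallest seat, black rim with grey felt, is at (259,181), directly under the tool after the camera offset.

Emit:
play_rows:
  jaw: [0.2, 0.2, 0.2, 0.2, 0.2, 0.2, 0.2, 0.2, 0.2, 0.2]
  travel:
    - [0, -1, 35]
    - [0, -1, 70]
    - [0, -1, 100]
    - [0, -1, 115]
    - [0, -1, 120]
    - [0, -1, 122]
    - [0, -1, 124]
    - [0, -1, 125]
    - [0, -1, 125]
    - [0, -1, 125]
  roll: [0, 0, 0, 0, 0, 0, 0, 0, 0, 0]

```text
time: 5.65
tool_pos: [433.6, 139.9, 15.3]
orientation: [0.0, 0.707, 0.707, 0.001]
contact_force: [-0.0, -0.5, -0.8]
gripper_width: 0.281
grasp_force: 59.2
```

Emit:
play_rows:
  jaw: [0.2, 0.2, 0.45, 0.6, 1, 1, 1, 1, 1, 1, 1]
  travel:
    - [0, 0, 1]
    - [0, 0, 1.5]
    - [0, 0, 1.5]
    - [0, 0, 1.5]
    - [0, 0, 1.5]
    - [0, 0, 1]
    - [0, 0, 0]
    - [0, 0, -20]
    - [0, 0, -60]
    - [0, 0, -100]
    - [0, 0, -130]
  roll: [0, 0, 0, 0, 0, 0, 0, 0, 0, 0, 0]

```text
time: 6.57
tool_pos: [433.0, 139.8, 147.0]
orientation: [0.0, 0.707, 0.707, 0.001]
contact_force: [0.7, 0.5, 0.3]
gripper_width: 1.001
grasp_force: 0.0
```

Emit:
play_rows:
  jaw: [1, 1, 1, 1, 1, 1, 1, 1, 1, 1]
  travel:
    - [-40, 4, -30]
    - [-80, 8, -30]
    - [-120, 12, -30]
    - [-160, 16, -30]
    - [-200, 20, -30]
    - [-240, 25, -30]
    - [-275, 28, -30]
    - [-298, 31, -30]
    - [-298, 31, -30]
    - [-298, 31, -30]
  roll: [0, 0, 0, 0, 0, 0, 0, 0, 0, 0]

```text
time: 7.4
tool_pos: [463.5, -159.3, 174.1]
orientation: [-0.0, 0.708, 0.706, 0.0]
contact_force: [-1.1, 0.5, 0.1]
gripper_width: 1.0
grasp_force: 0.0
```

Run:
```python
from wr import *
s,p,w=wrist('w3'); print(s['tool_pos'],s['time'])
for c,r,h in [((464.5,-158.5),18,66),((602.5,-194),23,76),((485.5,-56),28,86)]: print(top(w,c,r,h))
p=vision.camera('side'); ww=cloud(p); save('side2',p['color'][200:340,120:320])
print('a',top(ww-[0,0,4],[433,139.5],13,56), barrel(ww.reshape(-1,3)-[0,0,4],np.array([433,139.5]),13,56))
```

```text
[ 463.47916465 -159.29218269  174.05801477] 7.4
(((463.97967529296875, -160.5997314453125), 17.916706085205078), 1095, np.float64(65.20623670163043))
(((601.26806640625, -195.30067443847656), 23.364377975463867), 1767, np.float64(74.68838108539448))
(((484.8543701171875, -58.720619201660156), 27.986806869506836), 4409, np.float64(84.38158019386961))
a (((433.8759765625, 143.59280395507812), 12.911185264587402), 89, np.float64(55.76074451926694)) (array([435.70574868, 140.11409889]), 63, np.float64(0.5928210988261355))
```

View pics/side2.png

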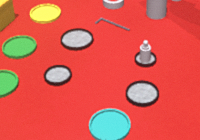

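Master a stands in the small seat at crop (145,55), about 2 mm off centre. Master b fits as 17.9 mm in radius and 65 mm tall at (464,-160.6), so I grip it.

Emit:
play_rows:
  jaw: [1, 1, 1, 1, 1, 1, 1, 0.3, 0.3, 0.3, 0.3, 0.3, 0.3, 0.3, 0.3]
  travel:
    - [-1, 0, 40]
    - [-1, 0, 80]
    - [-1, 0, 115]
    - [-1, 0, 140]
    - [-1, 0, 155]
    - [-1, 0, 163]
    - [-1, 0, 163]
    - [-1, 0, 163]
    - [-1, 0, 163]
    - [-1, 0, 163]
    - [-1, 0, 163]
    - [-1, 0, 163]
    - [-1, 0, 163]
    - [-1, 0, 163]
    - [-1, 0, 163]
  roll: [0, 0, 0, 0, 0, 0, 0, 0, 0, 0, 0, 0, 0, 0, 0]

```text
time: 8.75
tool_pos: [464.7, -159.7, 12.7]
orientation: [0.001, 0.707, 0.707, 0.001]
contact_force: [-0.8, 0.7, 7.3]
gripper_width: 0.407
grasp_force: 59.3
```

Emit:
play_rows:
  jaw: [0.3, 0.3, 0.3, 0.3, 0.3, 0.3, 0.3, 0.3, 0.3, 0.3, 0.3, 0.3, 0.3, 0.3, 0.3, 0.3, 0.3, 0.3, 0.3, 0.3]
  travel:
    - [0, 0, -20]
    - [0, 0, -50]
    - [0, 0, -85]
    - [0, 0, -120]
    - [0, 0, -140]
    - [35, 10, -140]
    - [73, 21, -140]
    - [111, 32, -140]
    - [149, 43, -140]
    - [187, 54, -140]
    - [225, 65, -140]
    - [263, 76, -140]
    - [301, 87, -140]
    - [339, 98, -140]
    - [377, 109, -140]
    - [410, 118, -140]
    - [438, 126, -140]
    - [438, 126, -140]
    - [438, 126, -140]
    - [438, 126, -140]
  roll: [0, 0, 0, 0, 0, 0, 0, 0, 0, 0, 0, 0, 0, 0, 0, 0, 0, 0, 0, 0]

```text
time: 10.42
tool_pos: [589.0, 278.1, 150.9]
orientation: [-0.0, 0.707, 0.707, -0.001]
contact_force: [-0.4, 0.1, -2.4]
gripper_width: 0.404
grasp_force: 60.6
```

Run:
```python
from wr import *
s,p,w=wrist(); print(s['tool_pos'],s['time'],s['grasp_force'])
print(seat(w,p,(591,278.5),32),'d',seat(w,p,(621,143),42),'c',seat(w,p,(394,249),37))
```

```text
[589.03744767 278.08965828 150.88923735] 10.4167 60.58817982673645
(array([591. , 278.8,  29.3]), 997) d (array([620.5, 147.8,  44. ]), 184) c (array([394.4, 248.8,  34.6]), 1486)
```

Emit:
play_rows:
  jaw: [0.3, 0.3, 0.3, 0.3, 0.3, 0.3, 0.3, 0.3, 0.3, 0.3, 0.3]
  travel:
    - [1.5, 2, 38]
    - [1.5, 2, 76]
    - [1.5, 2, 106]
    - [1.5, 2, 122]
    - [1.5, 2, 129]
    - [1.5, 2, 132]
    - [1.5, 2, 134]
    - [1.5, 2, 135]
    - [1.5, 2, 135.5]
    - [1.5, 2, 135.5]
    - [1.5, 2, 135.5]
  roll: [0, 0, 0, 0, 0, 0, 0, 0, 0, 0, 0]

```text
time: 11.38
tool_pos: [592.4, 280.5, 16.9]
orientation: [0.0, 0.707, 0.707, 0.001]
contact_force: [0.5, -0.0, -2.3]
gripper_width: 0.403
grasp_force: 60.7
```

Emit:
play_rows:
  jaw: [0.3, 0.3, 0.3, 0.5, 0.65, 1, 1, 1, 1, 1, 1, 1, 1]
  travel:
    - [0, 0, 1]
    - [0, 0, 1.5]
    - [0, 0, 1.5]
    - [0, 0, 1.5]
    - [0, 0, 1.5]
    - [0, 0, 1.5]
    - [0, 0, 1]
    - [0, 0, 0]
    - [0, 0, -20]
    - [0, 0, -60]
    - [0, 0, -100]
    - [0, 0, -140]
    - [0, 0, -160]
  roll: [0, 0, 0, 0, 0, 0, 0, 0, 0, 0, 0, 0, 0]

```text
time: 12.47
tool_pos: [593.6, 281.1, 181.3]
orientation: [0.001, 0.707, 0.707, 0.003]
contact_force: [1.4, -0.5, 1.1]
gripper_width: 0.999
grasp_force: 0.0
```

Emit:
play_rows:
  jaw: [1, 1, 1, 1, 1, 1, 1, 1, 1, 1, 1, 1, 1, 1, 1, 1]
  travel:
    - [-38, 1, 0]
    - [-76, 2, 0]
    - [-114, 2, 0]
    - [-152, 3, 0]
    - [-190, 4, 0]
    - [-228, 5, 0]
    - [-266, 5, 0]
    - [-304, 6, 0]
    - [-342, 7, 0]
    - [-380, 8, 0]
    - [-418, 8, 0]
    - [-450, 9, 0]
    - [-475, 9, 0]
    - [-475, 9, 0]
    - [-475, 9, 0]
    - [-475, 9, 0]
  roll: [0, 0, 0, 0, 0, 0, 0, 0, 0, 0, 0, 0, 0, 0, 0, 0]

```text
time: 13.8
tool_pos: [600.5, -194.4, 175.6]
orientation: [-0.0, 0.707, 0.707, 0.0]
contact_force: [0.6, 0.9, 0.2]
gripper_width: 0.998
grasp_force: 0.0
```

Run:
```python
from wr import *
s,p,w=wrist(); print(s['tool_pos'],s['time'])
print(top(w,(601.3,-195.3),23,76))
p=vision.camera('side'); ww=cloud(p); save('side3',p['color'][200:340,120:320])
print('b', barrel(ww.reshape(-1,3)-[0,0,4],np.array([591,279.]),18,66))
```

```text
[ 600.51623168 -194.44607849  175.61205179] 13.8
(((601.8081665039062, -195.37240600585938), 23.048357009887695), 1904, np.float64(74.81666362825273))
b (array([594.13449598, 280.25866341]), 150, np.float64(0.7705942324395085))
```

Emit:
play_rows:
  jaw: [1, 1, 1, 1, 1, 1, 1, 0.4, 0.4, 0.4, 0.4, 0.4, 0.4, 0.4, 0.4]
  travel:
    - [-1, 1, 40]
    - [-1, 1, 80]
    - [-1, 1, 115]
    - [-1, 1, 140]
    - [-1, 1, 155]
    - [-1, 1, 162]
    - [-1, 1, 162]
    - [-1, 1, 162]
    - [-1, 1, 162]
    - [-1, 1, 162]
    - [-1, 1, 162]
    - [-1, 1, 162]
    - [-1, 1, 162]
    - [-1, 1, 162]
    - [-1, 1, 162]
  roll: [0, 0, 0, 0, 0, 0, 0, 0, 0, 0, 0, 0, 0, 0, 0]

```text
time: 15.15
tool_pos: [602.9, -196.2, 15.7]
orientation: [0.001, 0.707, 0.707, 0.001]
contact_force: [-1.0, 2.2, 6.2]
gripper_width: 0.525
grasp_force: 61.7
```

Emit:
play_rows:
  jaw: [0.4, 0.4, 0.4, 0.4, 0.4, 0.4, 0.4, 0.4, 0.4, 0.4, 0.4, 0.4, 0.4, 0.4, 0.4, 0.4, 0.4, 0.4, 0.4, 0.4]
  travel:
    - [0, 0, -20]
    - [0, 0, -50]
    - [0, 0, -85]
    - [0, 0, -120]
    - [0, 0, -140]
    - [31, -15, -140]
    - [66, -31, -140]
    - [101, -47, -140]
    - [136, -64, -140]
    - [171, -80, -140]
    - [206, -97, -140]
    - [241, -113, -140]
    - [276, -130, -140]
    - [311, -146, -140]
    - [346, -163, -140]
    - [381, -179, -140]
    - [416, -195, -140]
    - [445, -209, -140]
    - [445, -209, -140]
    - [445, -209, -140]
  roll: [0, 0, 0, 0, 0, 0, 0, 0, 0, 0, 0, 0, 0, 0, 0, 0, 0, 0, 0, 0]

```text
time: 16.82
tool_pos: [391.7, 250.3, 153.9]
orientation: [0.0, 0.706, 0.708, -0.0]
contact_force: [0.6, -1.3, -4.8]
gripper_width: 0.526
grasp_force: 63.1
```

Run:
```python
from wr import *
s,p,w=wrist(); print(s['tool_pos'],s['time'],s['grasp_force'],s['joint_positions'])
print(seat(w,p,(394,248.8),37))
```

```text
[391.6632739  250.33576459 153.89093246] 16.8167 63.058741092681885 [ 5.68833652e-01  1.10044400e-01 -4.84900917e-01  9.75883135e-01
 -1.63117314e-04  2.13581736e+00]
(array([392.8, 249.4,  34.1]), 919)
```

Emit:
play_rows:
  jaw: [0.4, 0.4, 0.4, 0.4, 0.4, 0.4, 0.4, 0.4, 0.4, 0.4, 0.4]
  travel:
    - [-1.5, 1.5, 38]
    - [-1.5, 1.5, 76]
    - [-1.5, 1.5, 106]
    - [-1.5, 1.5, 122]
    - [-1.5, 1.5, 128]
    - [-1.5, 1.5, 131]
    - [-1.5, 1.5, 133]
    - [-1.5, 1.5, 134]
    - [-1.5, 1.5, 135]
    - [-1.5, 1.5, 135]
    - [-1.5, 1.5, 135]
  roll: [0, 0, 0, 0, 0, 0, 0, 0, 0, 0, 0]

```text
time: 17.78
tool_pos: [395.1, 248.1, 19.7]
orientation: [0.0, 0.707, 0.707, 0.001]
contact_force: [-0.0, -0.5, -1.6]
gripper_width: 0.527
grasp_force: 63.1
```

Emit:
play_rows:
  jaw: [0.4, 0.4, 0.6, 0.75, 1, 1, 1, 1, 1, 1, 1, 1, 1]
  travel:
    - [0, 0, 1]
    - [0, 0, 1]
    - [0, 0, 1]
    - [0, 0, 1]
    - [0, 0, 1]
    - [0, 0, 1]
    - [0, 0, 0.5]
    - [0, 0, 0]
    - [0, 0, -20]
    - [0, 0, -60]
    - [0, 0, -100]
    - [0, 0, -140]
    - [0, 0, -160]
  roll: [0, 0, 0, 0, 0, 0, 0, 0, 0, 0, 0, 0, 0]

```text
time: 18.87
tool_pos: [395.8, 248.7, 183.5]
orientation: [0.001, 0.707, 0.707, 0.003]
contact_force: [0.8, 0.1, 0.5]
gripper_width: 1.0
grasp_force: 0.0
```

Emit:
play_rows:
  jaw: [1, 1, 1, 1, 1, 1, 1, 1, 1, 1, 1, 1]
  travel:
    - [-36, 10, 0]
    - [-72, 21, 0]
    - [-108, 31, 0]
    - [-144, 42, 0]
    - [-180, 52, 0]
    - [-216, 63, 0]
    - [-252, 74, 0]
    - [-285, 84, 0]
    - [-307, 90, 0]
    - [-307, 90, 0]
    - [-307, 90, 0]
    - [-307, 90, 0]
  roll: [0, 0, 0, 0, 0, 0, 0, 0, 0, 0, 0, 0]

```text
time: 19.87
tool_pos: [483.7, -58.9, 178.6]
orientation: [-0.0, 0.707, 0.707, -0.0]
contact_force: [0.1, 1.1, 0.0]
gripper_width: 0.996
grasp_force: 0.0
```

Run:
```python
from wr import *
s,p,w=wrist(); print(s['tool_pos'],s['time'])
print(top(w,(485,-58.7),28,86))
p=vision.camera('side'); ww=cloud(p)
print('c', barrel(ww.reshape(-1,3)-[0,0,4],np.array([393.,249.]),23,76))
```

```text
[483.71577814 -58.94115021 178.56209908] 19.8667
(((484.8970642089844, -58.65837097167969), 27.87712287902832), 2962, np.float64(84.30908373373961))
c (array([396.9790864 , 249.67957551]), 270, np.float64(0.5836207895443266))
```

Emit:
play_rows:
  jaw: [1, 1, 1, 1, 1, 1, 1, 0.5, 0.5, 0.5, 0.5, 0.5, 0.5, 0.5]
  travel:
    - [0, 1, 40]
    - [0, 1, 80]
    - [0, 1, 112]
    - [0, 1, 137]
    - [0, 1, 150]
    - [0, 1, 157]
    - [0, 1, 157]
    - [0, 1, 157]
    - [0, 1, 157]
    - [0, 1, 157]
    - [0, 1, 157]
    - [0, 1, 157]
    - [0, 1, 157]
    - [0, 1, 157]
  roll: [0, 0, 0, 0, 0, 0, 0, 0, 0, 0, 0, 0, 0, 0]

```text
time: 21.13
tool_pos: [486.3, -59.3, 23.4]
orientation: [0.001, 0.707, 0.707, 0.001]
contact_force: [-1.8, 1.2, 6.1]
gripper_width: 0.646
grasp_force: 62.7
```

Emit:
play_rows:
  jaw: [0.5, 0.5, 0.5, 0.5, 0.5, 0.5, 0.5, 0.5, 0.5, 0.5, 0.5, 0.5, 0.5, 0.5, 0.5, 0.5]
  travel:
    - [0, 0, -20]
    - [0, 0, -50]
    - [0, 0, -85]
    - [0, 0, -115]
    - [0, 0, -130]
    - [25, 17, -130]
    - [54, 36, -130]
    - [83, 55, -130]
    - [112, 74, -130]
    - [141, 94, -130]
    - [170, 113, -130]
    - [190, 126, -130]
    - [203, 135, -130]
    - [203, 135, -130]
    - [203, 135, -130]
    - [203, 135, -130]
  roll: [0, 0, 0, 0, 0, 0, 0, 0, 0, 0, 0, 0, 0, 0, 0, 0]

```text
time: 22.47
tool_pos: [619.3, 143.1, 151.4]
orientation: [-0.0, 0.707, 0.707, -0.001]
contact_force: [-0.2, 1.2, -4.8]
gripper_width: 0.642
grasp_force: 66.1
```

Run:
```python
from wr import *
s,p,w=wrist(); print(s['tool_pos'],s['time'],s['grasp_force'])
print(seat(w,p,(621,144),42))
```

```text
[619.31495552 143.10670126 151.43162746] 22.4667 66.07049345970154
(array([621.1, 143.1,  39. ]), 932)
```

Emit:
play_rows:
  jaw: [0.5, 0.5, 0.5, 0.5, 0.5, 0.5, 0.5, 0.5, 0.5, 0.5, 0.5]
  travel:
    - [-1, 1, 36]
    - [-1, 1, 72]
    - [-1, 1, 98]
    - [-1, 1, 112]
    - [-1, 1, 118]
    - [-1, 1, 121]
    - [-1, 1, 123]
    - [-1, 1, 124]
    - [-1, 1, 125]
    - [-1, 1, 125]
    - [-1, 1, 125]
  roll: [0, 0, 0, 0, 0, 0, 0, 0, 0, 0, 0]

```text
time: 23.43
tool_pos: [621.8, 142.8, 27.7]
orientation: [0.0, 0.707, 0.707, 0.001]
contact_force: [-0.2, 0.0, -4.6]
gripper_width: 0.647
grasp_force: 66.0
```

Emit:
play_rows:
  jaw: [0.5, 0.5, 0.5, 0.7, 0.85, 1, 1, 1, 1, 1, 1, 1, 1, 1, 1]
  travel:
    - [0, 0, 1]
    - [0, 0, 1.5]
    - [0, 0, 1.5]
    - [0, 0, 1.5]
    - [0, 0, 1.5]
    - [0, 0, 1.5]
    - [0, 0, 1]
    - [0, 0, 0]
    - [0, 0, 0]
    - [0, 0, -20]
    - [0, 0, -60]
    - [0, 0, -100]
    - [0, 0, -140]
    - [0, 0, -160]
    - [0, 0, -160]
  roll: [0, 0, 0, 0, 0, 0, 0, 0, 0, 0, 0, 0, 0, 0, 0]

```text
time: 24.68
tool_pos: [624.6, 143.4, 193.3]
orientation: [0.003, 0.707, 0.707, 0.004]
contact_force: [0.9, 0.2, 0.3]
gripper_width: 0.999
grasp_force: 0.0
```

Emit:
play_rows:
  jaw: [1, 1, 1, 1, 1, 1, 1, 1, 1, 1, 1, 1]
  travel:
    - [-35, 0, 0]
    - [-70, -10, 0]
    - [-105, -20, -20]
    - [-120, -30, -40]
    - [-120, -30, -60]
    - [-120, -30, -80]
    - [-120, -30, -80]
    - [-120, -30, -80]
    - [-120, -30, -80]
    - [-120, -30, -80]
    - [-120, -30, -80]
    - [-120, -30, -80]
  roll: [0, 0, 0, 0, 0, 0, 0, 0, 0, 0, 0, 0]

```text
time: 25.68
tool_pos: [590.7, 22.8, 265.7]
orientation: [-0.001, 0.707, 0.707, -0.001]
contact_force: [-0.0, 0.5, -1.4]
gripper_width: 1.004
grasp_force: 0.0
```

Run:
```python
from wr import *
s,p,w=wrist('w9'); print(s['tool_pos'],s['time'])
q=vision.camera('side'); ww=cloud(q); save('side9',q['color'])
for k,c,r,h in [('a',(433,139.5),13,56),('b',(591,279.),18,66),('c',(393.5,249.),23,76),('d',(621.,143.5),28,86)]:
    b=barrel(ww.reshape(-1,3)-[0,0,4],np.array(c),r,h)
    try: t=top(w-[0,0,4],c,r,h)
    except Exception: t=None
    print(k,'side',b[0].round(1),'top',t)
```

```text
[590.69611241  22.84380204 265.69410316] 25.6833
a side [435.8 139.8] top (((433.3011474609375, 139.19142150878906), 13.308991432189941), 464, np.float64(55.748638578197884))
b side [594.3 280.1] top None
c side [397.  249.8] top None
d side [624.2 144.3] top (((621.278076171875, 143.36328125), 27.970481872558594), 2519, np.float64(84.19121076731486))
```

View pics/side9.png

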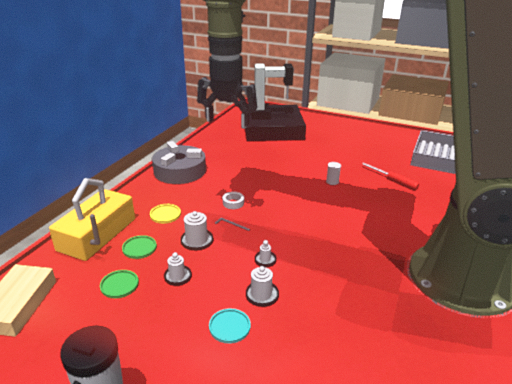

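View pics/w9.png

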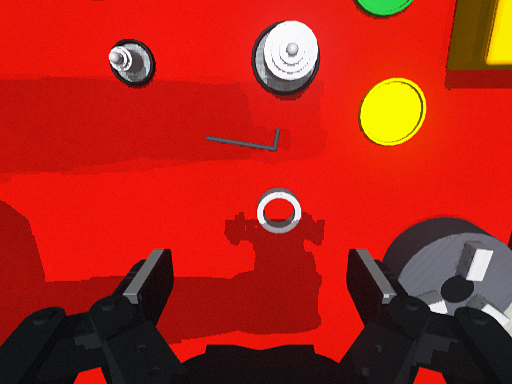

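All four masters stand upright in their matching black seats: side view (265,255), (178,270), (262,287) and (196,230). The ring at (233,200) and the blank at (334,173) are where they were, and the gripper is clear. I hand the job in.

```bash
python3 -c "
from cell import order; print(order.finish_job())"
```

```text
the job is handed in; nothing more can be done
None
```

I set all four masters upright in their matching seats, with the last camera check putting each within about 4 mm of its seat's centre, left the ring and plain cylinder untouched, and handed the job in at about 26 s; no verdict was returned.

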